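# Fish a dropped shaft collar out from behind a stage guard with a hooked rod

## Task

The steel shaft collar of the motorised stage has dropped and rolled under its clear guard, and lies behind the guard's low foot bar. Take the hooked rod by its handle, reach in over the foot bar and drop the hook into the collar, draw the collar gently up to the back of the bar and feel along the bar until it slips through the gap in it, and draw it out clear in front of the guard without forcing it. Then lift the hook out of the collar and stand the hook back on the bench on its flat foot, clear of the collar and the guard; leave the other things where they are.

Things in the scene. Friction and masses are not known exactly. Their poses are not given: they have to be found in the camera images.
- guard: Fixed guard, aluminium frame and clear panels over a motorised stage, 150 deep, 300 wide, 160 high. Origin: on the bench, middle of its outer front face (robot's side); x points back into the guard, y left along the front, z up. Its front is open from 18 to 64 mm above the bench between the posts (y -130 to +130 mm); panels and roof close the rest. Inside the bench is free to x = 91 mm.
- bar_back (a point): A fixed mark on the guard (same axes), 18 mm behind its front face and 18 mm up, middle of the width: level with the top and back of the clamped entry bar (x 10 to 18 mm, 18 mm high, y about -98 to +98). The bar has one gap 38 mm wide, full height. The gap's middle may be anywhere from y = -26 to +26 mm: not measured, to be seen or felt. The bar stays put under allowed forces.
- foot_front (a point): A fixed mark on the guard (same axes), 5 mm behind its front face, 18 mm up, middle of the width, in the foot bars' line: these fixed bars, in front of the entry bar, are 10 mm thick (x 0 to 10 mm) and 18 mm high and leave y = -65 to +65 mm open, so they never block the gap.
- collar_centre (a point): Centre, half-way up, of the shaft collar: a plain steel ring, 34 mm outside, 11 mm high, bore 14 mm right through, about 50 g, flat on the bench. It starts 46 to 60 mm behind the guard's front face, up to 52 mm to either side of the middle; touching the back of the entry bar its centre is 35 mm behind that face. A few newtons slide it; over 24 N on it, summed over all its contacts (about 12 N of pull against the bar), is forcing.
- hook_grip (a point): Middle of the hooked rod's handle, 20 mm above its flat foot: black, flat sides, 90 mm long (x), 22 wide (y), 40 high, standing on the bench. x points from handle to hook, z up. An 8 mm steel rod leaves the handle's front, its axis 9 mm above this point, and bends straight down 150 mm ahead of this point. About 0.16 kg in all.
- hook_toe (a point): Lowest point (toe) of the hook's bent-down end, a rounded pin 8 mm thick reaching 23 mm below the rod's lower side; it lies 150 mm ahead of hook_grip and 18 mm below it, 2 mm above the level of the handle's foot. Same axes as hook_grip.
- spare_objective_centre (a point): Bystander: microscope objective, white, 24 mm thick, 44 mm high, standing right of the guard; this is its centre. Leave it where it is.
- vial_centre (a point): Bystander: small vial with a red cap, 24 mm thick, 48 mm high, standing at the left; this is its centre. Leave it where it is.
- cube_centre (a point): Bystander: black filter cube, 36 mm, 44 mm high, standing at the left in front of the guard; this is its centre. Leave it where it is.

How it is judged:
By the outcome, as a careful person would: the job done as asked, in the order asked, and still so for the second after the job is handed in, with the robot touching nothing.
It also fails if it takes over 72 s, if anything falls off the work surface, if the arm or the gripper's body presses on something with over 40 N, if the wrist force passes 120 N, or if a joint passes its speed limit or range.

## Robot

A 6-joint arm with a two-finger parallel gripper is mounted at the origin on a cart in front of the work surface, level with it; the furniture and walls round the work are solid. World frame = base frame: x ahead of the robot, y to its left, z up, the work surface at z = 0. Lengths are in m, angles in rad, forces in N, time in s.
With the tool pointing down it reaches from about 0.275 to 0.825 m from the base axis. Payload 4.9 kg.
Tool frame: the origin (TCP) lies midway between the tips of the shut fingers; the grasp point (between the pads) lies 19 mm behind it (bot.grip_depth is the distance from the TCP to the grasp point, in m); z points along the fingers, y is the line along which they close (so a half turn about z gives the same grasp; the last joint's range is limited). The gripper opens to 85 mm and grips with 20 to 120 N. Pads are 22 mm wide; open, the fingers measure 114 mm over their backs; the gripper's body (76 mm by 85 mm) begins 54 mm behind the grasp point. The pads swing forward as they close: fully open they stand 13 mm farther back than shut.
Start: joints at [-1.286, 0.326, -0.193, 1.052, 0, 1.437], TCP at [0.224, -0.502, 0.231] pointing down, gripper open.
Joint ranges: [-2.65, 2.65], [-0.97, 1.79], [-1.3, 1.35], [-1.93, 2.1], [-1.47, 1.37], [-3.14, 3.14]. Speed limits (rad/s): [2.57, 2.57, 3.14, 3.14, 3.14, 3.14].

## Interface

Orientations are given as a unit quaternion [w, x, y, z].
In Python, from cell import bot gives the robot as it stands. Calls block until the motion is done:
- bot.move_pose(position, orientation): joint-space move of the TCP to a pose.
- bot.move_linear(position, speed=0.15, rotation=None, until_force=None): straight line of the TCP; rotation=None keeps the orientation; speed is the mean speed in m/s. With until_force (N) it stops when the force on the tool has changed by that much, and returns True; else False.
- bot.goto_joints(angles): joint-space move.
- bot.set_gripper(opening, grasp_force=None): opening from 0.0 (shut) to 1.0 (fully open); grasp_force is the grip in N (None keeps the last); returns when the fingers have stopped.
- bot.wait(seconds).
- bot.solve_ik(position, orientation): joint angles nearest the present ones, or None.
- bot.camera(name): name is "scene" or "top"; returns the picture (420x560x3 uint8, red, green, blue); there is no depth.
- bot.calibration(name): a dict with "mtx" (3x3 intrinsics, pixels), "k1" (the pictures are not rectified: a ray, as slopes to the right and down, at radius r is drawn at 1 + k1 r^2 times it, then the intrinsics apply), "extrinsics" (4x4, takes a point from world to camera coordinates). Camera axes: x right, y down, z forward; pixel columns grow to the right and rows downward; lengths in m; the calibration is good to about 2 mm. A picture is of the moment at which its call begins. calibration takes no time and is no camera call.
A pose or a line that the arm cannot do raises bot.PlanningError and nothing moves.
- bot.close_job(): hands the job in; it is judged then, once.
Trained networks look in the newest picture that a camera, given by its name, has taken for a name from the list of things; names that differ only in an ending like _2 or _b are one class to them, and where a whole thing is asked for, a point or a joint stands for the part that bears it (a point fixed in the world has none). Each returns a list of dicts, best first, with "confidence" (0 to 1); they miss things now and then, are a little off and sometimes report something else, mostly with a low value. They report only what shows in the picture. A call takes as long as a camera call.
- bot.search_frame(camera, thing): "bbox" ([left, top, width, height] in pixels, round what is visible of it).
Readings, each from a call of its own:
- bot.read_clock(): time.
- bot.read_joint_positions(): joint angles.
- bot.read_joint_vel(): joint speeds.
- bot.read_joint_efforts(): joint torques, N m.
- bot.read_position(): TCP position.
- bot.read_tool_rot(): TCP orientation.
- bot.read_ft_force(): force on the tool from outside, world axes, zero at the start.
- bot.read_moment(): the same for the moment, N m.
- bot.read_gripper_width(): opening from 0.0 (shut) to 1.0 (fully open).
- bot.read_finger_force(): force on a finger pad.
Only numpy, scipy, OpenCV 4.12 (cv2) and the standard library are available. Lean on these libraries where they do the work, as an engineer would, in place of code of your own. Each camera call takes 0.05 s, during which the arm holds its last target. There are 200 camera calls.

## Working session

There is one attempt and no reset: what is moved stays moved. The work goes in short steps, each a Python script; the robot and the scene stay as the last script left them, time stands still between calls to the robot, and variables do not carry over. Pictures are saved under pics/ and viewed, at most 10 in all, crops included, and the job is handed in when it is done.

```bash
mkdir -p pics
cat > h.py <<'E'
from cell import bot
import numpy as np, cv2
def cal(n):
    c=bot.calibration(n); return np.array(c["mtx"]),float(c["k1"]),np.array(c["extrinsics"])
def proj(n,P):
    K,k,T=cal(n); P=np.atleast_2d(P); q=P@T[:3,:3].T+T[:3,3]; s=q[:,:2]/q[:,2:]
    s=s*(1+k*(s**2).sum(1,keepdims=True)); return s@K[:2,:2].T+K[:2,2]
def ray(n,uv):
    K,k,T=cal(n); d=np.linalg.solve(K,[uv[0],uv[1],1])[:2]; s=d.copy()
    for _ in range(30): s=d/(1+k*(s@s))
    R=T[:3,:3]; return -R.T@T[:3,3], R.T@np.r_[s,1]
def onz(n,uv,z):
    o,d=ray(n,uv); return o+d*(z-o[2])/d[2]
def tri(uv1,uv2):
    o1,d1=ray("scene",uv1); o2,d2=ray("top",uv2)
    A=np.c_[d1,-d2]; t=np.linalg.lstsq(A,o2-o1,rcond=None)[0]
    p,q=o1+d1*t[0],o2+d2*t[1]; return (p+q)/2,np.linalg.norm(p-q)
def snap(n,f):
    im=bot.camera(n); cv2.imwrite("pics/"+f,cv2.cvtColor(im,cv2.COLOR_RGB2BGR)); return im
E
python3 - <<'E'
from h import *
for n in("scene","top"):
    snap(n,n+"0.png"); K,k,T=cal(n); print(n,(-T[:3,:3].T@T[:3,3]).round(3),T[2,:3].round(2),K[0,0].round(),k)
    for t in["guard","collar_centre","hook_grip","hook_toe","spare_objective_centre","vial_centre","cube_centre"]:
        r=bot.search_frame(n,t); print(t,[(np.round(x["bbox"]).tolist(),round(x["confidence"],2)) for x in r[:2]])
a=cv2.imread("pics/scene0.png")
E
```

```text
scene [ 0.438 -0.547  0.927] [ 0.1   0.58 -0.81] 490.0 -0.004067510333418862
guard [([320.0, 122.0, 124.0, 166.0], 0.62)]
collar_centre []
hook_grip [([210.0, 324.0, 110.0, 17.0], 0.95)]
hook_toe [([214.0, 324.0, 105.0, 19.0], 0.58)]
spare_objective_centre [([212.0, 324.0, 110.0, 16.0], 0.54)]
vial_centre [([319.0, 103.0, 6.0, 15.0], 0.47)]
cube_centre [([257.0, 117.0, 17.0, 22.0], 0.68)]
top [0.319 0.095 1.266] [ 0.21 -0.02 -0.98] 432.0 -0.13340554017514833
guard [([229.0, 119.0, 118.0, 77.0], 0.79)]
collar_centre []
hook_grip [([364.0, 217.0, 8.0, 63.0], 0.83)]
hook_toe [([362.0, 215.0, 11.0, 67.0], 0.55)]
spare_objective_centre [([376.0, 185.0, 6.0, 6.0], 0.39)]
vial_centre []
cube_centre [([172.0, 227.0, 16.0, 15.0], 0.56)]
```

View pics/scene0.png

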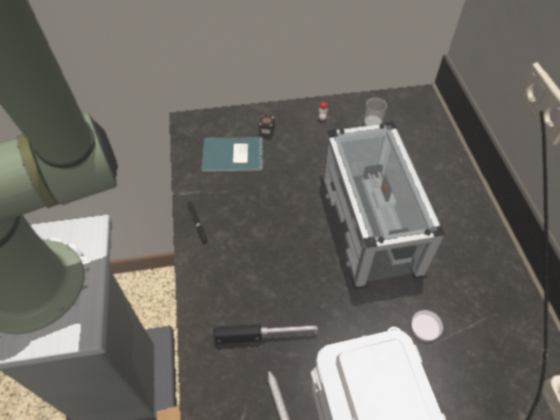

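View pics/top0.png

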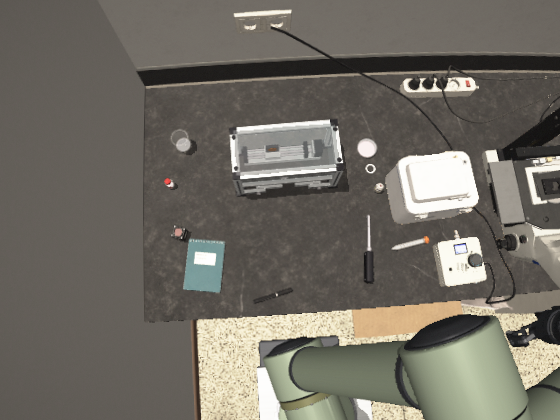

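The scene picture shows the hook lying along x, with its handle at (237,333) and tip at (316,330), and the guard at x 328–438, y 125–285. In the top picture the handle is at (368,265), the tip at (368,216), and the guard at (230–343,120–195). Next I'll enlarge the guard.

Run:
```python
import cv2
a=cv2.imread("pics/top0.png")[112:204,220:352]; cv2.imwrite("pics/t1.png",cv2.resize(a,None,fx=6,fy=6,interpolation=cv2.INTER_CUBIC))
a=cv2.imread("pics/scene0.png")[140:290,315:445]; cv2.imwrite("pics/s1.png",cv2.resize(a,None,fx=4,fy=4,interpolation=cv2.INTER_CUBIC))
```

```text
(no output)
```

View pics/t1.png

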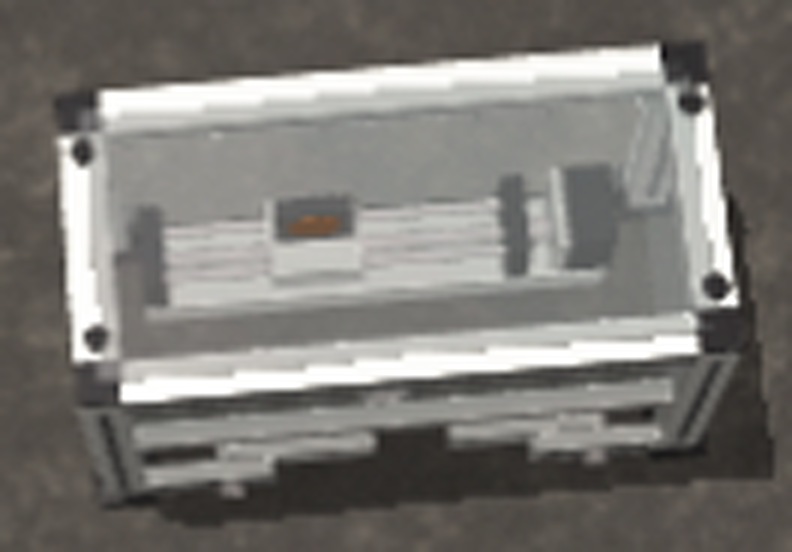

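View pics/s1.png

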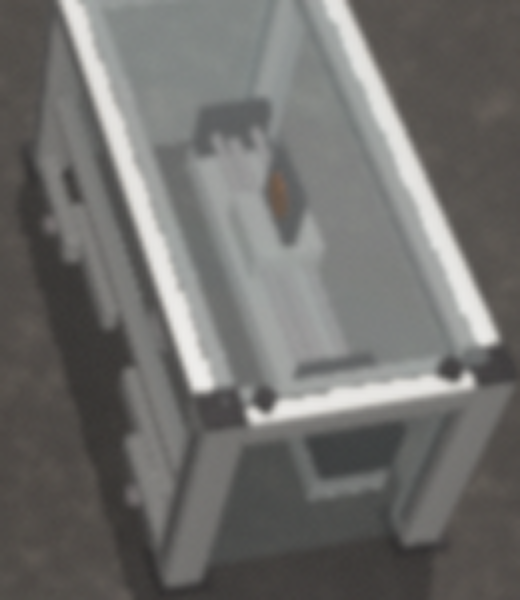

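The gap shows dark in the bar in the top crop at u 375–448, v≈440, which is about pixels 282–295, 185. The collar is hidden behind the front beam or header. I'll fit the guard pose and overlay it.

```bash
cat >> h.py <<'E'
def G(g,P):
    c,s=np.cos(g[2]),np.sin(g[2]); P=np.atleast_2d(np.array(P,float)); return np.c_[g[0]+c*P[:,0]-s*P[:,1],g[1]+s*P[:,0]+c*P[:,1],P[:,2]]
E
python3 - <<'E'
from h import *
from scipy.optimize import least_squares as ls
t=lambda u,v:(220+u/6,112+v/6); s=lambda u,v:(315+u/4,140+v/4)
o=[("top",t(57,92),(.15,.15,.16)),("top",t(705,42),(.15,-.15,.16)),("top",t(78,378),(0,.15,.16)),("top",t(740,322),(0,-.15,.16)),
("top",t(108,505),(0,.15,0)),("top",t(690,452),(0,-.15,0)),
("scene",s(160,585),(0,-.15,0)),("scene",s(437,545),(.15,-.15,0)),("scene",s(197,410),(0,-.15,.16)),("scene",s(512,360),(.15,-.15,.16)),("scene",s(40,180),(0,.15,0))]
def f(g): return np.ravel([proj(n,G(g,p))[0]-uv for n,uv,p in o])
r=ls(f,[.5,0,0],loss="soft_l1"); g=r.x; print(g.round(4)); print(f(g).reshape(-1,2).round(1).tolist())
np.save("g.npy",g)
for a in t(218,465),t(605,430),t(375,440),t(448,433):
    p=onz("top",a,.018); c,q=np.cos(g[2]),np.sin(g[2]); d=p[:2]-g[:2]; print("bar",(c*d[0]+q*d[1]).round(4),(-q*d[0]+c*d[1]).round(4))
z=onz("scene",(316,330),.02); print("toe sc",z, "grip ends", onz("scene",(214,333),.02),onz("scene",(262,333),.04))
print("top toe",onz("top",(368.5,216),.029),onz("top",(368.5,252),.04),onz("top",(368.5,282),.04))
for n,F,x0,y0,k in("top",6,220,112,0),("scene",4,315,140,0):
    im=cv2.imread("pics/%s1.png"%n[0])
    def L(P,col):
        u=((proj(n,G(g,P))-[x0,y0])*F).astype(int); cv2.polylines(im,[u.reshape(-1,1,2)],False,col,1)
    for z in(0,.16): L([(0,-.15,z),(0,.15,z),(.15,.15,z),(.15,-.15,z),(0,-.15,z)],(0,255,0))
    for z in(.018,.064): L([(0,-.13,z),(0,.13,z)],(255,0,255))
    L([(.01,-.098,.018),(.01,.098,.018),(.018,.098,.018),(.018,-.098,.018)],(0,255,255))
    L([(.046,-.052,.005),(.046,.052,.005),(.06,.052,.005),(.06,-.052,.005),(.046,-.052,.005)],(0,0,255))
    cv2.imwrite("pics/%s2.png"%n[0],im)
a=cv2.imread("pics/t2.png");b=cv2.imread("pics/s2.png");b=cv2.resize(b,None,fx=.7,fy=.7)
cv2.imwrite("pics/t2.png",a)
E
```

```text
[0.6639 0.0367 0.0095]
[[-0.0, -0.9], [-0.1, 0.3], [-0.9, 3.2], [0.1, 4.9], [-0.8, -2.6], [0.4, -0.6], [-0.1, -0.0], [-0.7, -0.9], [1.4, 3.9], [0.8, 4.6], [-1.6, -8.5]]
bar 0.0035 0.0907
bar 0.0076 -0.1041
bar 0.0107 0.0114
bar 0.0117 -0.0253
toe sc [ 0.5632322  -0.20124223  0.02      ] grip ends [ 0.3686314  -0.17572829  0.02      ] [ 0.45912621 -0.19834892  0.04      ]
top toe [ 0.56215686 -0.19833472  0.029     ] [ 0.45472243 -0.18441319  0.04      ] [ 0.36934267 -0.17562821  0.04      ]
```

View pics/t2.png

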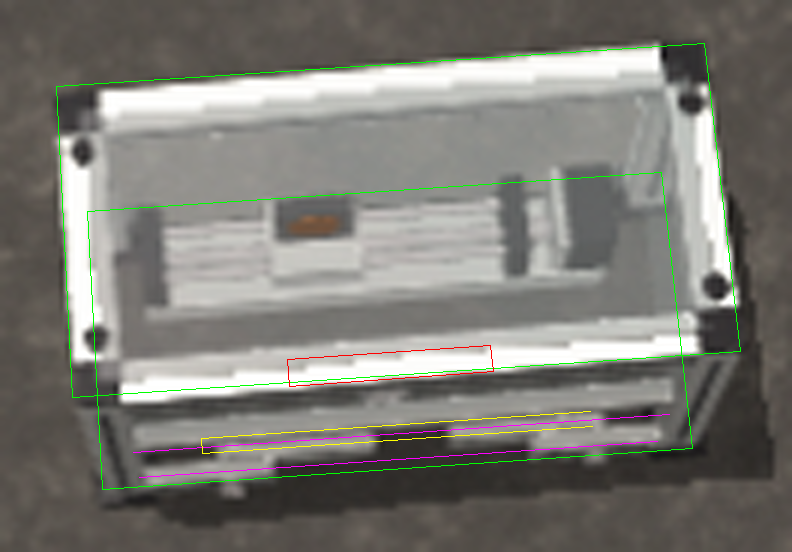

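Run:
```python
from h import *
from scipy.optimize import least_squares as ls
t=lambda u,v:(220+u/6,112+v/6); s=lambda u,v:(315+u/4,140+v/4)
o=[("top",t(57,90),(.15,.15,.16)),("top",t(705,42),(.15,-.15,.16)),("top",t(76,404),(0,.15,.16)),("top",t(740,351),(0,-.15,.16)),
("top",t(105,503),(0,.15,0)),("top",t(690,452),(0,-.15,0)),("top",t(272,470),(.0,.065,.018)),("top",t(533,450),(0,-.065,.018)),
("scene",s(160,585),(0,-.15,0)),("scene",s(437,545),(.15,-.15,0)),("scene",s(200,430),(0,-.15,.16)),("scene",s(514,378),(.15,-.15,.16))]
def f(g): return np.ravel([proj(n,G(g,p))[0]-uv for n,uv,p in o])
g=ls(f,[.5,0,0],loss="soft_l1").x; print(g.round(4)); print(f(g).reshape(-1,2).round(1).tolist())
np.save("g.npy",g)
for a in t(218,450),t(605,426),t(375,440),t(448,433),t(393,396):
    p=onz("top",a,.018); c,q=np.cos(g[2]),np.sin(g[2]); d=p[:2]-g[:2]; print("bar",p.round(4),(c*d[0]+q*d[1]).round(4),(-q*d[0]+c*d[1]).round(4))
a=cv2.imread("pics/top0.png")[162:192,244:326]
A=cv2.resize(a,None,fx=9,fy=9,interpolation=cv2.INTER_CUBIC)
A=np.clip(A.astype(float)*1.6,0,255).astype(np.uint8)
b=cv2.imread("pics/scene0.png")[150:285,315:395]; B=cv2.resize(b[:75],None,fx=4.2,fy=4.2,interpolation=cv2.INTER_CUBIC)
C=cv2.resize(b[60:],None,fx=4.2,fy=4.2,interpolation=cv2.INTER_CUBIC)
# rectangle for collar region
n="scene"
for P in [[(.046,-.052,.005),(.046,.052,.005),(.06,.052,.005),(.06,-.052,.005),(.046,-.052,.005)],[(.0,-.13,.018),(.0,.13,.018)],[(.0,-.13,.064),(.0,.13,.064)]]:
    u=proj(n,G(g,P)); 
    for im,y in((B,150),(C,210)): cv2.polylines(im,[((u-[315,y])*4.2).astype(int).reshape(-1,1,2)],False,(0,0,255),1)
BC=np.hstack([B,C]); BC=np.clip(BC.astype(float)*1.4,0,255).astype(np.uint8)
W=max(A.shape[1],BC.shape[1]); pad=lambda m:cv2.copyMakeBorder(m,0,0,0,W-m.shape[1],cv2.BORDER_CONSTANT)
o=np.vstack([pad(A),pad(BC)]); print(o.shape); cv2.imwrite("pics/z3.png",o)
```

```text
[0.6624 0.0356 0.0168]
[[0.0, 0.3], [-0.1, 0.4], [-0.1, -0.2], [0.6, 0.1], [0.1, -1.4], [0.7, -0.5], [0.0, 0.3], [-0.3, 0.3], [-0.2, 0.5], [-0.9, -0.9], [0.6, -0.6], [0.1, 0.2]]
bar [0.6744 0.127  0.018 ] 0.0135 0.0912
bar [ 0.6747 -0.0675  0.018 ] 0.0105 -0.1033
bar [0.6746 0.0483 0.018 ] 0.0123 0.0125
bar [0.6759 0.0115 0.018 ] 0.0131 -0.0243
bar [0.6969 0.0377 0.018 ] 0.0345 0.0015
(585, 738, 3)
```

View pics/z3.png

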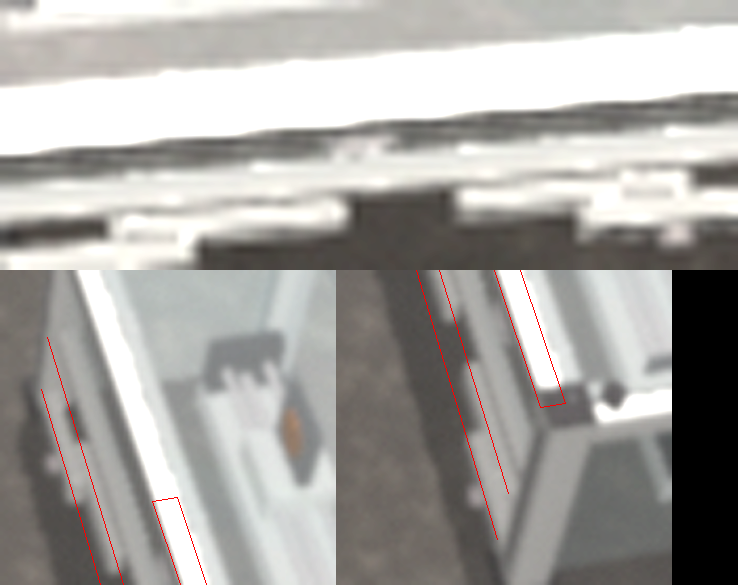

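The guard fit is now within about 1 px: origin (0.662, 0.036), yaw 0.017. The gap centre is at guard y ≈ -6 mm. A pinkish blob at top pixel (284,178) shows through the clear front panel and fits the collar's front edge, so the collar is at about guard (0.05, 0.002). Next I'll grasp the handle.

```bash
cat >> h.py <<'E'
from scipy.spatial.transform import Rotation as Ro
def quat(yaw):
    c,s=np.cos(yaw),np.sin(yaw); q=Ro.from_matrix(np.array([[c,s,0],[s,-c,0],[0,0,-1]])).as_quat(); return [q[3],*q[:3]]
E
python3 - <<'E'
from h import *
g=np.load("g.npy")
for v in(177.5,178.1,178.7): 
    p=onz("top",(284.2,v),.011); d=p[:2]-g[:2]; c,q=np.cos(g[2]),np.sin(g[2]); print("collar front edge",(c*d[0]+q*d[1]).round(4),(-q*d[0]+c*d[1]).round(4))
yaw=-0.11; P=[.414,-.180]
for off in (0,np.pi,-np.pi):
    print(off,bot.solve_ik([*P,.01],quat(yaw+off)),bot.solve_ik([.57,.036,.03],quat(.017+off)))
print(bot.read_clock())
bot.move_pose([*P,.12],quat(yaw)); bot.move_linear([*P,.010],speed=.12)
print(bot.read_position(),bot.read_ft_force())
bot.set_gripper(0.0,grasp_force=60); print(bot.read_gripper_width(),bot.read_ft_force(),bot.read_moment())
bot.move_linear([*P,.13],speed=.1); print(bot.read_ft_force(),bot.read_moment(),bot.read_clock())
E
```

```text
collar front edge 0.0385 0.005
collar front edge 0.0366 0.0051
collar front edge 0.0347 0.0053
0 [-0.57389305  0.44277263 -0.71051682  0.41750687  0.          2.67769961] [-0.06615129  0.57191106 -0.37860064  0.62028463  0.          3.05844137]
3.141592653589793 [-0.57389305  0.44277263 -0.71051682  0.41750687  0.         -0.46389305] [-0.06615129  0.57191106 -0.37860064  0.62028463  0.         -0.08315129]
-3.141592653589793 [-0.57389305  0.44277263 -0.71051682  0.41750687  0.         -0.46389305] [-0.06615129  0.57191106 -0.37860064  0.62028463  0.         -0.08315129]
0.8
[ 0.41443372 -0.18039327  0.01049225] [-1.22706581 -0.12278494 -0.68922484]
0.2419140585441731 [-0.88252631  0.31026619  5.34676616] [-0.01734626  0.11181175  0.06376942]
[ 1.24369383  0.1533651  -2.02802259] [ 0.02024731 -0.02068596 -0.01391758] 5.2667
```

Run:
```python
from h import *
g=np.load("g.npy")
w=G(g,[(-.195,.004,.07)])[0]
bot.move_linear([.414,-.10,.13],speed=.2)
bot.move_pose(w,quat(g[2])); bot.wait(.3)
print(bot.read_position(),bot.read_tool_rot(),bot.read_clock())
A=snap("top","t4.png"); B=snap("scene","s4.png")
# expected toe top end of rod: 154 ahead, z=tcp+.019
e=G(g,[(-.041,.004,.07+.019)]); print("expected rod end top/scene",proj("top",e),proj("scene",e))
u=proj("top",e)[0].astype(int); v=proj("scene",e)[0].astype(int)
cr=lambda im,c,a,b:cv2.resize(im[c[1]-a:c[1]+b,c[0]-32:c[0]+33],None,fx=6,fy=6,interpolation=cv2.INTER_CUBIC)
print(u,v); o=np.hstack([cr(A,u,30,60),cr(B,v,45,45)]); cv2.imwrite("pics/z4.png",o[:,:,::-1])
```

```text
[0.46771123 0.03525941 0.07047792] [1.08324030e-04 9.99972589e-01 7.38800985e-03 4.75240824e-04] 6.7917
expected rod end top/scene [[287.55363744 196.32127531]] [[321.98300225 205.6187395 ]]
[287 196] [321 205]
```

View pics/z4.png

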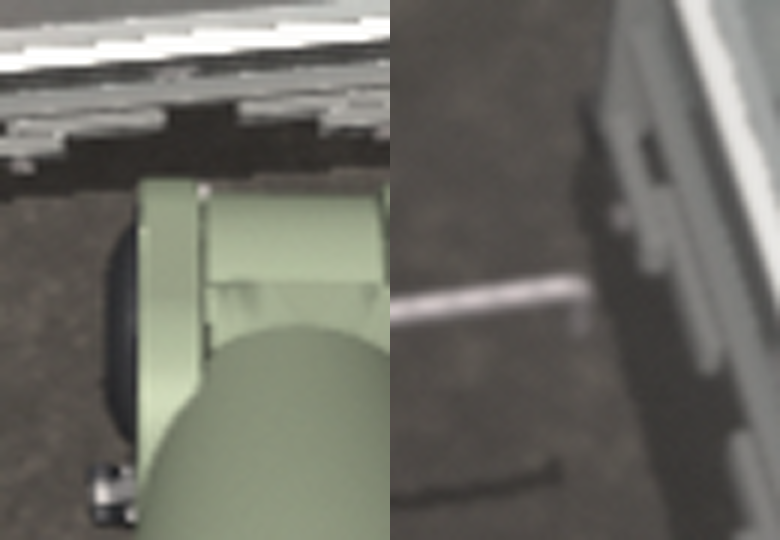

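In the top crop the rod end shows at (205,185), pixel (289.2,196.7). In the scene crop it is at (588,286), pixel (322,207.6), and the hook hangs level. Its reach matches, but it sits about 4 mm to the right of expected.

Run:
```python
from h import *
g=np.load("g.npy"); p,e=tri((322.0,207.6),(289.2,196.7)); d=p[:2]-g[:2]; c,q=np.cos(g[2]),np.sin(g[2])
print(p,e,(c*d[0]+q*d[1]).round(4),(-q*d[0]+c*d[1]).round(4))
t=np.array([.46771,.03526]); d=t-g[:2]; print("tcp",(c*d[0]+q*d[1]).round(4),(-q*d[0]+c*d[1]).round(4))
print(onz("top",(289.2,196.7),.089),onz("scene",(322,207.6),.089))
```

```text
[0.62032021 0.03430227 0.08827138] 0.0003147905558919539 -0.0421 -0.0006
tcp -0.1947 0.003
[0.61997173 0.03433397 0.089     ] [0.6203224  0.03383189 0.089     ]
```

The triangulation agrees to 0.3 mm, with reach 148.6 mm and toe offset −3.6 mm in y. Next I'll reach in and lower the hook under a force limit.

```bash
cat >> h.py <<'E'
g=np.load("g.npy")
def tcp(tx,ty,tz): return G(g,[(tx-.1486,ty+.0036,tz+.0085)])[0]
def toe():
    p=np.array(bot.read_position()); d=p[:2]-g[:2]; c,q=np.cos(g[2]),np.sin(g[2])
    return np.array([c*d[0]+q*d[1]+.1486,-q*d[0]+c*d[1]-.0036,p[2]-.0085]).round(4)
def go(x,y,z,v=.05,f=None):
    r=bot.move_linear(tcp(x,y,z),speed=v,until_force=f); print(r,toe(),np.round(bot.read_ft_force(),1),round(bot.read_clock(),1)); return r
E
python3 - <<'E'
from h import *
go(-.045,.004,.025,.08)
if not go(.052,.004,.025,.06,8): go(.052,.004,.003,.012,2.5)
E
```

```text
False [-0.0451  0.004   0.0249] [ 0.2  1.4 -1.3] 7.5
False [0.0516 0.004  0.025 ] [-0.4 -0.2 -1.9] 9.3
False [0.0521 0.004  0.0031] [ 0.6 -0.4 -1.8] 11.2
```

The toe went down freely. Now I'll draw it gently toward the bar.

Run:
```python
from h import *
go(.0225,.004,.003,.012,3)
```

```text
True [0.0258 0.0029 0.0028] [ 0.9 -1.  -1.7] 13.2
```

A bare pin would have passed freely here, because y=4 lies inside the gap. The sideways push towards −y fits the hooked collar riding on the gap's left corner. I'll ease off, shift along the bar and pull in small steps.

Run:
```python
from h import *
x,y,_=toe()
for i in range(6):
    go(x+.0015,y,.003,.02); y-=.0025
    go(x+.0015,y,.003,.015,3.5)
    if not go(-.005,y,.003,.015,3.5): break
    p=toe(); x,y=p[0],p[1]
    if y<-.012: break
```

```text
False [0.0271 0.003  0.0028] [ 0.1 -1.4 -2.4] 13.5
False [0.027  0.0004 0.0028] [ 0.4  0.7 -0.7] 13.8
True [ 0.0099 -0.0006  0.0026] [-0.7 -0.9 -1.5] 15.0
False [ 0.0113 -0.0004  0.0028] [ 0.8 -1.4 -1.3] 15.2
False [ 0.0113 -0.003   0.0029] [-0.5  0.3 -1.5] 15.5
False [-0.005  -0.0031  0.003 ] [ 0.   0.3 -1.3] 16.8
```

Run:
```python
from h import *
if not go(-.06,-.0035,.003,.04,4):
    bot.wait(.2)
    A=snap("top","t5.png"); B=snap("scene","s5.png")
    for n in("top","scene"): print(n,[(np.round(r["bbox"]).tolist(),round(r["confidence"],2)) for r in bot.search_frame(n,"collar_centre")[:2]])
    e=G(g,[(-.06,-.0035,.005)]); u=proj("top",e)[0].astype(int); v=proj("scene",e)[0].astype(int); print(u,v)
    cr=lambda im,c:cv2.resize(im[c[1]-45:c[1]+45,c[0]-32:c[0]+33],None,fx=6,fy=6,interpolation=cv2.INTER_CUBIC)
    cv2.imwrite("pics/z5.png",np.hstack([cr(A,u),cr(B,v)])[:,:,::-1])
```

```text
False [-0.0599 -0.0035  0.003 ] [-0.1 -0.6 -0.6] 18.3
top [([284.0, 202.0, 8.0, 11.0], 0.56)]
scene [([310.0, 224.0, 8.0, 14.0], 0.41)]
[289 209] [311 231]
```

View pics/z5.png

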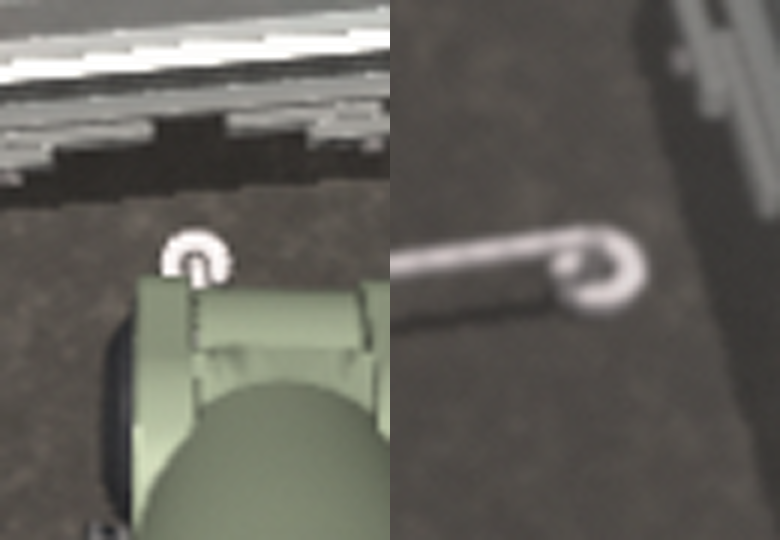

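The collar is on the hook and out in front of the guard, at top crop (197,262) and scene crop (600,265). I'll centre the pin, lift it out and stand the hook back at its old place.

Run:
```python
from h import *
go(-.0572,-.0035,.003,.02,3); go(-.0572,-.0035,.03,.03); go(-.0572,-.0035,.11,.08)
q=quat(-.11); bot.move_linear([.414,-.10,.13],speed=.15); bot.move_pose([.414,-.18,.10],q)
bot.move_linear([.414,-.18,.025],speed=.1); r=bot.move_linear([.414,-.18,.0085],speed=.012,until_force=3)
print(r,bot.read_position(),bot.read_ft_force())
bot.set_gripper(.45); bot.wait(.2); p=bot.read_position(); print(bot.read_gripper_width())
bot.set_gripper(1.0); bot.move_linear([p[0],p[1],.15],speed=.1)
bot.move_pose([.28,-.42,.23],q); print(bot.read_clock())
A=snap("top","t6.png"); B=snap("scene","s6.png")
cv2.imwrite("pics/z6.png",np.hstack([cv2.resize(A[110:300,160:400],None,fx=1.65,fy=1.65),cv2.resize(B[95:360,190:450],(396,int(265*396/260)))[:313]])[:,:,::-1] if 0 else np.hstack([cv2.resize(A[110:300,160:400],(400,316)),cv2.resize(B[150:360,190:456],(400,316))])[:,:,::-1])
```

```text
False [-0.0569 -0.0035  0.003 ] [-0.   1.8 -1.7] 19.0
False [-0.0573 -0.0035  0.0299] [-0.5 -0.6 -2.6] 20.0
False [-0.0577 -0.0035  0.1095] [-0.2 -0.3 -1.2] 21.2
True [ 0.41395506 -0.17997726  0.01042126] [-0.26699478 -1.18039976  5.17957264]
0.4493143123886766
28.4
```

View pics/z6.png

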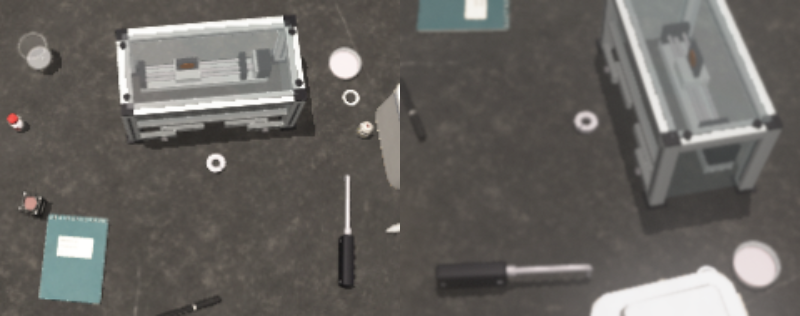

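The collar lies free in front of the guard, at (216,163) in the left half. The hook stands on its foot at (347,260), well clear, and the bystanders haven't moved.

```bash
python3 -c "
from cell import bot
print(bot.close_job())"
```

```text
the job is handed in; nothing more can be done
None
```

The job is handed in at about 28 s of the 72 s allowed: the collar was drawn out through the gap and lies clear in front of the guard, the hook stands on its flat foot back in its old place, and the other things were not moved.

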